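# Park the microscope accessories in their nests

### The job

Put the four microscope accessories away: carry the objective lens, the eyepiece, the camera and the filter cassette each into the white parking nest cut to its own shape and size, so that it stands upright and flat on the nest's floor inside the rim (the camera and the cassette turned to lie along their nests, either way round). Set them down gently without dropping them, let go of them all, and leave the screwdriver and the glass dish where they are.

Things in the scene. Friction and masses are not known exactly. Their poses are not given: they have to be found in the camera images.
- lens: Objective lens: plain black upright cylinder with thin steel bands and a glass top, 54 mm in diameter, 36 mm tall, about 180 g, loose on the bench. Origin: centre of its underside; z up.
- eyepiece: Eyepiece standing on its eyecup: black eyecup 42 mm in diameter from 0 to 22 mm height, above it a slimmer aluminium barrel 30 mm in diameter up to 60 mm; about 120 g, loose. Origin: centre of its underside; z up.
- camera: Microscope camera: aluminium box with black ends, 60 mm (its x) by 44 mm (its y) by 42 mm tall, with a round black mount 28 mm in diameter and 8 mm high in the middle of its top; about 200 g, loose. Origin: centre of its underside; z up.
- cassette: Filter cassette: slim aluminium bar with three small round windows in its top, 90 mm (its x) by 22 mm (its y) by 28 mm tall, about 120 g, loose. Origin: centre of its underside; z up.
- lens_nest: Parking nest for the objective lens: the larger of the two round nests, recess 70 mm in diameter, 84 mm outside. Fixed to the bench. White plastic rim with a black rubber floor; floor surface 4 mm and rim top 9 mm above the bench, rim wall 7 mm thick. Origin: centre of its underside, at bench height; z up.
- eyepiece_nest: Parking nest for the eyepiece: the smaller round nest, recess 58 mm in diameter, 72 mm outside. Fixed to the bench. White plastic rim with a black rubber floor; floor surface 4 mm and rim top 9 mm above the bench, rim wall 7 mm thick. Origin: centre of its underside, at bench height; z up.
- camera_nest: Parking nest for the camera: the broad rectangular nest, recess 76 mm (its x) by 60 mm (its y), outside 90 by 74 mm. Fixed to the bench. White plastic rim with a black rubber floor; floor surface 4 mm and rim top 9 mm above the bench, rim wall 7 mm thick. Origin: centre of its underside, at bench height; z up.
- cassette_nest: Parking nest for the filter cassette: the long narrow rectangular nest, recess 106 mm (its x) by 38 mm (its y), outside 120 by 52 mm. Fixed to the bench. White plastic rim with a black rubber floor; floor surface 4 mm and rim top 9 mm above the bench, rim wall 7 mm thick. Origin: centre of its underside, at bench height; z up.
- driver: Bystander: a loose screwdriver lying on the bench at the robot's right, about 160 mm long along its x. Leave alone.
- dish: Bystander: a loose closed glass specimen dish, about 90 mm in diameter and 20 mm tall, at the robot's left. Origin: centre of its underside. Leave alone.

How it is judged:
By the outcome, as a careful person would: the job done as asked, in the order asked, and still so for the second after the job is handed in, with the robot touching nothing.
It also fails if it takes over 102 s, if anything falls off the work surface, if the arm or the gripper's body presses on something with over 40 N, if the wrist force passes 120 N, or if a joint passes its speed limit or range.

### The arm

A 6-joint arm with a two-finger parallel gripper is mounted at the origin on the work surface. World frame = base frame: x ahead of the robot, y to its left, z up, the work surface at z = 0. Lengths are in m, angles in rad, forces in N, time in s.
With the tool pointing down it reaches from about 0.35 to 0.975 m from the base axis. Payload 7.1 kg.
Tool frame: the origin (TCP) lies midway between the tips of the shut fingers; the grasp point (between the pads) lies 19 mm behind it (hold_point_z is the distance from the TCP to the grasp point, in m); z points along the fingers, y is the line along which they close (so a half turn about z gives the same grasp; the last joint's range is limited). The gripper opens to 88 mm and grips with 3 to 60 N. Pads are 20 mm wide; open, the fingers measure 115 mm over their backs; the gripper's body (75 mm by 178 mm) begins 61 mm behind the grasp point.
Start: joints at [-1.12, 0.423, 1.63, -0, 1.089, -0.019], TCP at [0.283, -0.557, 0.223] pointing down, gripper open.
Joint ranges: [-3, 3], [-0.9, 2.11], [0.09, 2.58], [-1.31, 4.45], [0.11, 2.69], [-2.54, 2.54]. Speed limits (rad/s): [2.39, 2.39, 3.01, 3.14, 3.14, 3.14].

### API

Orientations are given as a rotation vector (axis times angle).
In Python, from workcell import sense, read_camera, finish_job, masks_of, pinpoint, hold_point_z gives the robot as it stands. The module is installed in compiled form; this text tells all that it offers.
- The arm moves only by the tool move_arm, never from a script. Its argument "plan" is a list of rows, each a list of 2 entries, a list of its own where there are three numbers: the shift along the world's x, y, z in mm, then the turn about the world's z in degrees. In form: [[[dx, dy, dz], roll], ...]. A call has 1 to 10 rows; each row shifts and turns the commanded pose from where the row before left it; what a row does not reach is not made up. A row lasts 1/12 s, in which the tool goes at most 41.7 mm and 7.16 degrees, less where a joint would pass 70% of its speed; a pose out of reach is approached as far as the arm can. A call with a gripper value outside its range is refused whole. "fingers" is the opening, from 0 (shut) to 1 (fully open), set as the call begins (left out, the last holds). The fingers move at their own pace and stop on an object; "squeeze" is the grip in N (left out, the last holds). Time passes only in rows, so rows that do not move let the fingers close. It gives the time, the measured TCP pose, the force, the opening and the grip force at its end, in the units of the state.
- sense(): the state, without advancing time (a new reading comes with each control period).
- read_camera(name): name is "scene" or "top" or "wrist"; returns a dict with "pixels" (420x560x3 uint8, red, green, blue), "intrinsics" (3x3 intrinsics, pixels), "xyz" and "orientation" of the camera in the world. Camera axes: x right, y up, looking along -z (the intrinsics and any distortion apply to the point x, -y, -z); pixel columns grow to the right and rows downward; lengths in m; the calibration is good to about 2 mm. A picture is of the moment at which its call begins. There is no depth.
- finish_job(): hands the job in; it is judged then, once.
Trained networks look in the newest picture that a camera, given by its name, has taken for a name from the list of things; names that differ only in an ending like _2 or _b are one class to them, and where a whole thing is asked for, a point or a joint stands for the part that bears it (a point fixed in the world has none). Each returns a list of dicts, best first, with "confidence" (0 to 1); they miss things now and then, are a little off and sometimes report something else, mostly with a low value. They report only what shows in the picture. A call takes as long as a camera call.
- masks_of(camera, target): "mask" (420x560 bool, what is visible of it) and "point" ([column, row] as shares, 0 to 1, of the picture: columns of its width, rows of its height, amid what is visible of it).
- pinpoint(camera, target): "point" ([column, row] as shares, 0 to 1, of the picture: columns of its width, rows of its height: a listed point, or the origin of a listed thing).
The state is a dict: "time_s": time; "joint_positions": joint angles; "qd": joint speeds; "joint_efforts": joint torques, N m; "ee_pos": TCP position; "ee_rot": TCP orientation; "wrist_force": force on the tool from outside, world axes, zero at the start; "moment": the same for the moment, N m; "finger_gap": finger opening in m; "grasp_force": force on a finger pad.
Only numpy, scipy, OpenCV 4.12 (cv2) and the standard library are available. Lean on these libraries where they do the work, as an engineer would, in place of code of your own. Each camera call takes 0.05 s, during which the arm holds its last target. There are 200 camera calls.

## Working session

There is one attempt and no reset: what is moved stays moved. The work goes in short steps, Python scripts to look and compute and a tool call to move; the robot and the scene stay as the last step left them, time stands still between calls to the robot, and variables do not carry over. Pictures are saved under pics/ and viewed, at most 14 in all, crops included, and the job is handed in when it is done.

Besides the shell and the picture viewer there is one more tool, called after "Emit:" as name(argument=value, ...), one argument or row to a line, values as JSON. move_arm: Moves the arm, as the interface text tells. Its arguments: {"type":"object","properties":{"plan":{"type":"array","items":{"type":"array"}},"fingers":{"type":"number"},"squeeze":{"type":"number"}},"required":["plan"]}

```bash
mkdir -p pics
cat > h.py <<'E'
import numpy as np, cv2
from scipy.spatial.transform import Rotation as R
from workcell import *
def rot(o):
    o=np.array(o,float)
    if o.shape==(3,3): return o
    return R.from_rotvec(o).as_matrix() if o.size==3 else R.from_quat(o).as_matrix()
def ray(c,px):
    K=np.array(c["intrinsics"]); d=np.linalg.inv(K)@np.array([px[0],px[1],1.])
    return np.array(c["xyz"]),rot(c["orientation"])@(d*[1,-1,-1])
def at(c,px,z):
    o,d=ray(c,px); return (o+d*(z-o[2])/d[2])
def proj(c,p):
    q=rot(c["orientation"]).T@(np.array(p)-np.array(c["xyz"]))*[1,-1,-1]
    u=np.array(c["intrinsics"])@q; return u[:2]/u[2]
def save(c,n): cv2.imwrite(f"pics/{n}.png",c["pixels"][:,:,::-1])
E
python3 - <<'E'
from h import *
print(sense()); print(hold_point_z)
for n in ("top","scene"):
    c=read_camera(n); save(c,n+"0"); print({k:v for k,v in c.items() if k!="pixels"})
    for t in "lens eyepiece camera cassette lens_nest eyepiece_nest camera_nest cassette_nest driver dish".split():
        for m in masks_of(n,t)[:2]:
            k=m["mask"].astype(np.uint8); r=cv2.minAreaRect(cv2.findNonZero(k)) if k.any() else None
            print(n,t,round(m["confidence"],2),np.round(np.array(m["point"])*[560,420],1),np.round(np.hstack([*r[:2],r[2]]),1), k.sum())
        for m in pinpoint(n,t)[:1]:
            px=np.array(m["point"])*[560,420]; print("   pin",round(m["confidence"],2),px.round(1),at(c,px,0).round(4))
E
```

```text
{'time_s': 0.0, 'joint_positions': array([-1.11998931e+00,  4.23857317e-01,  1.63067524e+00, -7.47855879e-06,
        1.08862856e+00, -1.90076847e-02]), 'qd': array([-7.02092527e-04, -7.97658566e-05,  1.74825846e-03,  1.25800839e-04,
        5.62074862e-04, -1.48033445e-03]), 'joint_efforts': array([ 9.03591317e-04, -5.44632018e+01, -2.73662317e+01,  6.44252216e-02,
        2.29978259e-02, -1.34301322e-04]), 'ee_pos': array([ 0.28272299, -0.55676897,  0.22189722]), 'ee_rot': array([-3.05382176e+00, -7.30863779e-01,  5.37698963e-04]), 'wrist_force': array([-0.02224043, -0.40118056,  0.00241786]), 'moment': array([-0.01844221,  0.01502972, -0.03949097]), 'grasp_force': 0.0, 'finger_gap': 0.08775086945596675}
0.0187
{'intrinsics': array([[408.71862863,   0.        , 274.81662399],
       [  0.        , 408.71862863, 205.20831317],
       [  0.        ,   0.        ,   1.        ]]), 'xyz': array([ 0.41861168, -0.01384811,  1.08793747]), 'orientation': array([ 0.10625378, -0.07075663, -1.59433847])}
top lens 0.75 [392.4 236.7] [391.5 236.   32.    9.   90. ] 307
top lens 0.69 [160.8 243.
[... 2221 characters left out ...]
81 0.1012 0.    ]
scene eyepiece_nest 0.56 [242.3 238.9] [242.5 239.   22.   25.   90. ] 481
scene eyepiece_nest 0.42 [123.  177.3] [117.7 187.1   8.8  49.4  36.9] 279
   pin 0.65 [155.6 227. ] [ 0.6034 -0.3359  0.    ]
scene camera_nest 0.92 [312.3 197.5] [313.5 199.   26.   25.   90. ] 651
   pin 0.69 [313.9 199.4] [0.4526 0.104  0.    ]
scene cassette_nest 0.96 [387.  255.1] [390.  257.4  19.9  40.6   2.7] 783
   pin 0.85 [390.1 254.6] [0.6186 0.3214 0.    ]
scene driver 0.73 [126.  179.8] [118.4 186.6   8.6  47.2  36.9] 240
   pin 0.51 [118.2 187.4] [ 0.4759 -0.4846  0.    ]
scene dish 0.68 [444.4 218.6] [443.5 219.   26.   33.   90. ] 731
   pin 0.77 [445.1 220.7] [0.4859 0.4855 0.    ]
```

Run:
```python
import cv2,numpy as np
a=cv2.imread("pics/top0.png")[150:280,80:480]; b=cv2.imread("pics/scene0.png")[160:290,80:480]
cv2.imwrite("pics/both.png",np.vstack([cv2.resize(x,None,fx=2,fy=2,interpolation=cv2.INTER_CUBIC) for x in (a,b)]))
```

```text
(no output)
```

View pics/both.png

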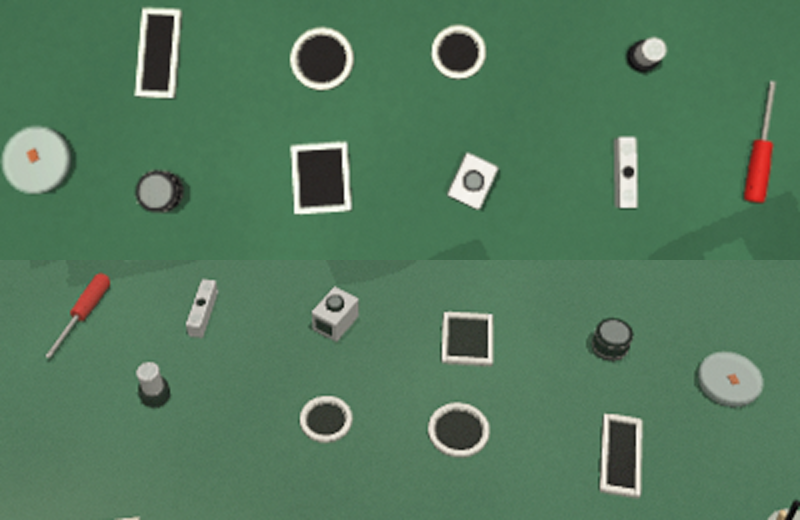

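The picture (top above, scene below) shows all items clearly. In top pixels: cassette nest (158,177), lens nest (241,179), eyepiece nest (309,176), camera nest (240,239), lens (160,245), camera (316,240, tilted), cassette (393,236), eyepiece (403,176).

```bash
cat > m.py <<'E'
from h import *
def meas(c,row0,row1,col0,col1,f=4,th=150):
    g=cv2.resize(c["pixels"][row0:row1,col0:col1],None,fx=f,fy=f,interpolation=cv2.INTER_LINEAR).min(2)
    cs,_=cv2.findContours((g>th).astype(np.uint8),cv2.RETR_EXTERNAL,cv2.CHAIN_APPROX_NONE)
    for k in cs:
        if cv2.contourArea(k)<100*f*f/4: continue
        px=(k[:,0,:]+.5)/f-.5+[col0,row0]
        yield px
def world(c,px,z):
    w=np.array([at(c,p,z)[:2] for p in px]).astype(np.float32)*1000
    r=cv2.minAreaRect(w); return np.array(r[0]),np.array(r[1]),r[2]
E
python3 - <<'E'
from m import *
for n,b in (("top",(150,280,80,480)),("scene",(160,290,80,480))):
    c=read_camera(n)
    for px in meas(c,*b,th=140):
        print(n,px.mean(0).round(),[ (z,)+tuple(np.round(np.hstack(world(c,px,z/1000)),1)) for z in (9,)])
    for t,z in (("lens",.036),("eyepiece",.06),("camera",.042),("cassette",.028)):
        for m in masks_of(n,t)[:2]:
            p=np.argwhere(m["mask"])[:,::-1]; print(t,round(m["confidence"],2),p.mean(0).round(),"mid",(1000*at(c,p.mean(0),z/2)).round(1))
E
```

```text
top [157. 245.] [(9, np.float64(442.7), np.float64(322.3), np.float64(37.4), np.float64(38.2), np.float64(88.6))]
top [316. 240.] [(9, np.float64(445.7), np.float64(-97.0), np.float64(46.3), np.float64(62.8), np.float64(63.0))]
top [240. 239.] [(9, np.float64(454.8), np.float64(103.3), np.float64(92.6), np.float64(76.4), np.float64(2.8))]
top [394. 236.] [(9, np.float64(452.4), np.float64(-300.1), np.float64(24.4), np.float64(92.8), np.float64(88.2))]
top [ 97. 229.] [(9, np.float64(488.2), np.float64(484.5), np.float64(86.2), np.float64(86.2), np.float64(1.7))]
top [464. 205.] [(9, np.float64(528.6), np.float64(-488.0), np.float64(4.6), np.float64(76.0), np.float64(78.2))]
top [407. 174.] [(9, np.float64(614.2), np.float64(-343.5), np.float64(31.1), np.float64(32.1), np.float64(25.1))]
top [240. 179.] [(9, np.float64(614.3), np.float64(100.1), np.float64(84.1), np.float64(84.4), np.float64(88.9))]
top [309. 176.] [(9, np.float64(618.6), np.float64(-83.7), np.float64(71.5), np.float64(71.9), np.float64(88.3))]
top [158. 176.] [(9, np.float64(628.7), np.float64(321.0), np.float64(54.5
[... 767 characters left out ...]
. 218.] [(9, np.float64(482.4), np.float64(483.9), np.float64(86.3), np.float64(86.2), np.float64(6.6))]
scene [313. 199.] [(9, np.float64(455.3), np.float64(101.4), np.float64(95.0), np.float64(74.8), np.float64(2.1))]
scene [247. 183.] [(9, np.float64(418.3), np.float64(-100.9), np.float64(46.9), np.float64(63.1), np.float64(63.2))]
scene [180. 181.] [(9, np.float64(436.6), np.float64(-303.0), np.float64(24.1), np.float64(94.5), np.float64(87.8))]
lens 0.41 [390. 257.] mid [638.1 316.3  18. ]
eyepiece 0.6 [156. 223.] mid [ 608.6 -328.5   30. ]
camera 0.61 [313. 199.] mid [466.3 101.4  21. ]
camera 0.55 [247. 186.] mid [443.5 -96.6  21. ]
cassette 0.71 [180. 184.] mid [ 453.  -297.6   14. ]
```

Emit:
move_arm(
  plan=[
    [[16,36,0],-2.7],
    [[16,36,0],-2.7],
    [[16,36,0],-2.7],
    [[16,36,0],-2.7],
    [[16,36,0],-2.7],
    [[16,36,0],-2.7],
    [[16,36,0],-2.7],
    [[16,36,0],-2.7],
    [[16,36,0],-2.7],
    [[16,36,0],-2.7],
  ],
  fingers=1,
  squeeze=25,
)

```text
time_s: 3.43
ee_pos: [0.4435, -0.1955, 0.223]
ee_rot: [3.141, -0.006, 0.001]
wrist_force: [0.8, -0.9, 0.1]
finger_gap: 0.0878
grasp_force: 0.0
```

Emit:
move_arm(
  plan=[
    [[0,40,0],0],
    [[0,40,0],0],
    [[0,40,0],0],
    [[0,40,0],0],
    [[0,40,0],0],
    [[0,40,0],0],
    [[0,40,0],0],
    [[0,40,0],0],
    [[0,40,0],0],
    [[0,40,0],0],
  ],
)

```text
time_s: 4.27
ee_pos: [0.4426, 0.2048, 0.223]
ee_rot: [-3.141, 0.002, -0.001]
wrist_force: [1.9, -1.5, -0.0]
finger_gap: 0.0882
grasp_force: 0.0
```

Emit:
move_arm(
  plan=[
    [[0,37,0],0],
    [[0,37,0],0],
    [[0,37,0],0],
    [[0,0,-20],0],
    [[0,0,0],0],
    [[0,0,0],0],
  ],
)

```text
time_s: 4.77
ee_pos: [0.4419, 0.3132, 0.2018]
ee_rot: [3.14, -0.001, -0.004]
wrist_force: [-0.3, -0.2, 0.1]
finger_gap: 0.088
grasp_force: 0.0
```

Run:
```python
from h import *
s=sense(); print(s["time_s"],s["ee_pos"],s["ee_rot"],s["joint_positions"])
c=read_camera("wrist"); save(c,"w1"); print(c["xyz"],c["orientation"])
for m in masks_of("wrist","lens")[:2]:
    p=np.argwhere(m["mask"])[:,::-1]; print(m["confidence"],p.mean(0),p.min(0),p.max(0),at(c,p.mean(0),.018))
for m in pinpoint("wrist","lens")[:2]: print(m["confidence"],at(c,np.array(m["point"])*[560,420],0))
```

```text
4.7667 [0.44188155 0.31322517 0.20178368] [ 3.13966285e+00 -8.43128516e-04 -3.95354202e-03] [ 5.94770154e-01  3.29659470e-01  1.82995647e+00 -2.21120640e-04
  9.85142589e-01  2.16622608e+00]
[0.51093212 0.31317952 0.36370721] [-0.20492589  0.20245146 -1.56084664]
0.83 [279.17813765 196.63967611] [255 171] [303 221] [0.44068864 0.31270489 0.018     ]
0.75 [0.44166997 0.31243128 0.        ]
```

View pics/w1.png

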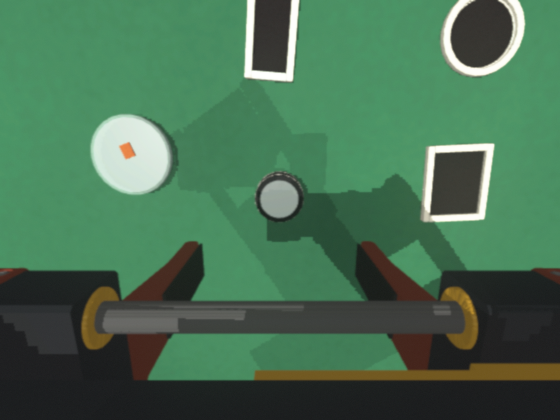

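The wrist view shows the lens at pixel (279,197), between the open fingers, with the dish and nests clear. I go straight down.

Emit:
move_arm(
  plan=[
    [[0,0,-40],0],
    [[0,0,-40],0],
    [[0,0,-40],0],
    [[0,0,-30],0],
    [[0,0,-20],0],
    [[0,0,-12],0],
    [[0,0,-10],0],
    [[0,0,0],0],
    [[0,0,0],0],
  ],
)

```text
time_s: 5.67
ee_pos: [0.4436, 0.3138, 0.0114]
ee_rot: [-3.141, 0.003, -0.001]
wrist_force: [0.0, 0.1, 0.2]
finger_gap: 0.0877
grasp_force: 0.0
```

Emit:
move_arm(
  plan=[
    [[0,0,0],0],
    [[0,0,0],0],
    [[0,0,0],0],
    [[0,0,0],0],
    [[0,0,0],0],
    [[0,0,0],0],
    [[0,0,0],0],
    [[0,0,0],0],
    [[0,0,0],0],
  ],
  fingers=0,
)

```text
time_s: 6.42
ee_pos: [0.4431, 0.3138, 0.011]
ee_rot: [-3.141, 0.002, -0.0]
wrist_force: [-1.0, -0.9, 4.5]
finger_gap: 0.0532
grasp_force: 25.0
```

Emit:
move_arm(
  plan=[
    [[0,0,15],0],
    [[0,0,30],0],
    [[0,0,25],0],
    [[20,-25,0],0],
    [[24,-30,0],0],
    [[24,-30,0],0],
    [[24,-30,0],0],
    [[24,-30,0],0],
    [[24,-30,0],0],
    [[20,-25,0],0],
  ],
)

```text
time_s: 7.25
ee_pos: [0.604, 0.1115, 0.0803]
ee_rot: [3.141, -0.003, -0.0]
wrist_force: [0.1, 0.7, -2.1]
finger_gap: 0.0533
grasp_force: 25.0
```

Emit:
move_arm(
  plan=[
    [[12,-14,0],0],
    [[0,0,0],0],
    [[0,0,0],0],
    [[0,0,0],0],
  ],
)

```text
time_s: 7.58
ee_pos: [0.6138, 0.1001, 0.08]
ee_rot: [3.142, -0.002, -0.003]
wrist_force: [-0.1, 0.6, -2.2]
finger_gap: 0.053
grasp_force: 25.0
```

Run:
```python
from h import *
s=sense(); print(s["time_s"],s["ee_pos"],s["grasp_force"],s["wrist_force"])
c=read_camera("wrist"); save(c,"w2")
for t in ("lens","lens_nest"):
  for m in masks_of("wrist",t)[:2]:
    p=np.argwhere(m["mask"])[:,::-1]; print(t,m["confidence"],p.mean(0),p.min(0),p.max(0),at(c,p.mean(0),.092 if t=="lens" else .005))
```

```text
7.5833 [0.61377041 0.10014733 0.08003233] 24.999834982122735 [-0.11867408  0.59960531 -2.17175695]
lens 0.78 [279.24004125 261.16630141] [227 211] [332 300] [0.61722288 0.09980847 0.092     ]
lens_nest 0.97 [282.13212375 200.988602  ] [230 170] [332 245] [0.63118362 0.09752731 0.005     ]
```

View pics/w2.png

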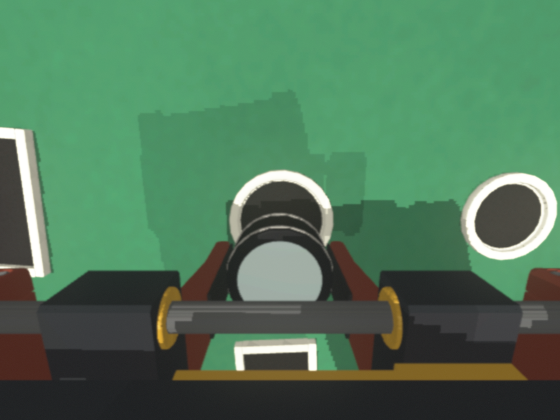

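The lens hangs upright at (279,262), centred on the nest at (281,215). Lowering it.

Emit:
move_arm(
  plan=[
    [[0,0,-25],0],
    [[0,0,-20],0],
    [[0,0,-10],0],
    [[0,0,-4],0],
    [[0,0,-2],0],
    [[0,0,-1],0],
    [[0,0,-1],0],
    [[0,0,-1],0],
    [[0,0,0],0],
    [[0,0,0],0],
  ],
)

```text
time_s: 8.57
ee_pos: [0.6153, 0.0997, 0.0172]
ee_rot: [-3.141, 0.002, -0.001]
wrist_force: [-0.0, -0.4, -2.0]
finger_gap: 0.0534
grasp_force: 25.0
```

Emit:
move_arm(
  plan=[
    [[0,0,-1],0],
    [[0,0,0],0],
    [[0,0,-1],0],
    [[0,0,0],0],
    [[0,0,0],0],
  ],
)

```text
time_s: 8.98
ee_pos: [0.6151, 0.0997, 0.015]
ee_rot: [-3.142, 0.002, -0.0]
wrist_force: [-1.3, -0.4, 2.9]
finger_gap: 0.0531
grasp_force: 25.0
```

Emit:
move_arm(
  plan=[
    [[0,0,0],0],
    [[0,0,0],0],
    [[0,0,0],0],
    [[0,0,0],0],
    [[0,0,0],0],
    [[0,0,10],0],
    [[0,0,30],0],
    [[0,0,40],0],
    [[0,0,40],0],
    [[0,-30,20],0],
  ],
  fingers=1,
)

```text
time_s: 9.82
ee_pos: [0.6173, 0.0731, 0.1602]
ee_rot: [-3.14, -0.003, -0.011]
wrist_force: [2.2, -1.0, -0.3]
finger_gap: 0.0876
grasp_force: 0.0
```

Emit:
move_arm(
  plan=[
    [[-1,-40,0],0],
    [[-1,-40,0],0],
    [[-1,-40,0],0],
    [[-1,-40,0],0],
    [[-1,-40,0],0],
    [[-1,-40,0],0],
    [[-1,-40,0],0],
    [[-1,-40,0],0],
    [[-1,-40,0],0],
    [[-1,-39,0],0],
  ],
)

```text
time_s: 10.65
ee_pos: [0.6046, -0.3314, 0.1556]
ee_rot: [3.141, -0.003, 0.001]
wrist_force: [0.7, -0.3, 0.3]
finger_gap: 0.0876
grasp_force: 0.0
```

Emit:
move_arm(
  plan=[
    [[0,0,0],0],
    [[0,0,0],0],
  ],
)

```text
time_s: 10.82
ee_pos: [0.6044, -0.3314, 0.1551]
ee_rot: [3.141, -0.008, 0.001]
wrist_force: [0.3, 0.3, 0.7]
finger_gap: 0.0879
grasp_force: 0.0
```

Run:
```python
from h import *
s=sense(); print(s["time_s"],s["ee_pos"],s["ee_rot"],s["joint_positions"])
c=read_camera("wrist"); save(c,"w3")
for m in masks_of("wrist","eyepiece")[:2]:
    p=np.argwhere(m["mask"])[:,::-1]; print(m["confidence"],p.mean(0),p.min(0),p.max(0),at(c,p.mean(0),.03))
for m in pinpoint("wrist","eyepiece")[:2]: print(m["confidence"],at(c,np.array(m["point"])*[560,420],0))
c=read_camera("top"); save(c,"t3")
p=proj(c,[.615,.1,.02]).astype(int); cv2.imwrite("pics/t3c.png",cv2.resize(c["pixels"][p[1]-30:p[1]+30,p[0]-40:p[0]+40,::-1],None,fx=5,fy=5))
```

```text
10.8167 [ 0.60443481 -0.33138359  0.15511263] [ 3.14137798e+00 -7.72283737e-03  8.48157397e-04] [-5.18805455e-01  5.89313077e-01  1.52144137e+00  1.02938492e-04
  1.03026738e+00  1.05685476e+00]
```

View pics/w3.png

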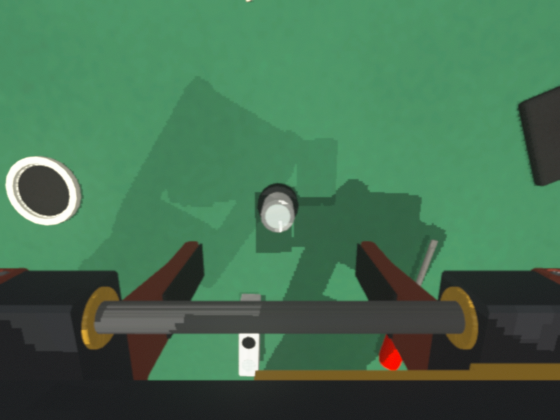

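View pics/t3c.png

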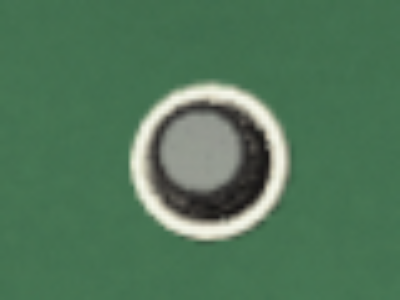

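Lens sits inside its nest (disc (200,150) within the ring, shifted only by parallax). The wrist view shows the eyepiece barrel at (278,215), centred between the fingers.

Emit:
move_arm(
  plan=[
    [[0,1,-35],0],
    [[0,0,-35],0],
    [[0,0,-25],0],
    [[0,0,-18],0],
    [[0,0,-10],0],
    [[0,0,-5],0],
    [[0,0,0],0],
    [[0,0,0],0],
  ],
)

```text
time_s: 11.68
ee_pos: [0.6058, -0.3281, 0.0277]
ee_rot: [3.141, -0.001, 0.002]
wrist_force: [0.6, -0.3, -0.5]
finger_gap: 0.0878
grasp_force: 0.0
```

Emit:
move_arm(
  plan=[
    [[0,0,0],0],
    [[0,0,0],0],
    [[0,0,0],0],
    [[0,0,0],0],
    [[0,0,0],0],
    [[0,0,0],0],
    [[0,0,0],0],
    [[0,0,0],0],
    [[0,0,0],0],
  ],
  fingers=0,
)

```text
time_s: 12.43
ee_pos: [0.605, -0.3283, 0.0266]
ee_rot: [3.142, -0.002, -0.0]
wrist_force: [-0.1, -1.4, -0.2]
finger_gap: 0.0313
grasp_force: 0.3
```

Emit:
move_arm(
  plan=[
    [[0,0,0],0],
    [[0,0,0],0],
    [[0,0,0],0],
    [[0,0,15],0],
    [[0,0,25],0],
    [[0,0,20],0],
    [[2,35,0],0],
    [[2,40,0],0],
    [[2,40,0],0],
    [[2,40,0],0],
  ],
)

```text
time_s: 13.27
ee_pos: [0.6129, -0.172, 0.088]
ee_rot: [3.141, -0.004, 0.001]
wrist_force: [1.1, 0.6, -1.3]
finger_gap: 0.0294
grasp_force: 25.0
```

Emit:
move_arm(
  plan=[
    [[2,40,0],0],
    [[2,30,0],0],
    [[2,19,0],0],
    [[0,0,0],0],
    [[0,0,0],0],
    [[0,0,0],0],
  ],
)

```text
time_s: 13.77
ee_pos: [0.6192, -0.0849, 0.0873]
ee_rot: [3.141, -0.002, 0.001]
wrist_force: [0.0, -0.2, -1.9]
finger_gap: 0.0297
grasp_force: 25.0
```

Run:
```python
from h import *
s=sense(); print(s["time_s"],s["ee_pos"],s["grasp_force"],s["wrist_force"])
c=read_camera("wrist"); save(c,"w4")
```

```text
13.7667 [ 0.61917743 -0.0848574   0.08731717] 24.99658852815628 [ 0.01513484 -0.19257481 -1.88015727]
```

View pics/w4.png

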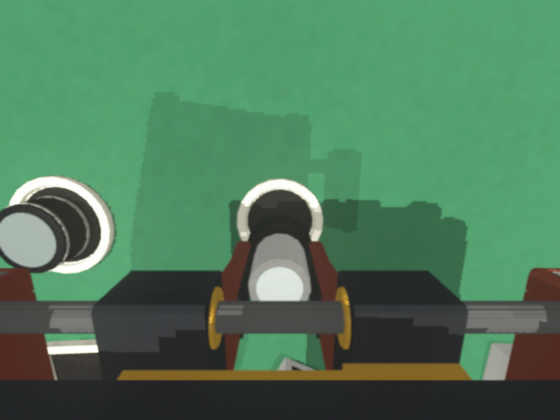

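The eyepiece is upright at (280,285), centred on its nest (280,215). Lowering.

Emit:
move_arm(
  plan=[
    [[0,0,-20],0],
    [[0,0,-18],0],
    [[0,0,-9],0],
    [[0,0,-4],0],
    [[0,0,-2],0],
    [[0,0,-1],0],
    [[0,0,-1],0],
    [[0,0,0],0],
    [[0,0,0],0],
  ],
)

```text
time_s: 14.57
ee_pos: [0.6194, -0.0843, 0.0323]
ee_rot: [3.141, -0.002, 0.002]
wrist_force: [1.0, 0.2, -0.9]
finger_gap: 0.0295
grasp_force: 25.0
```

Emit:
move_arm(
  plan=[
    [[0,0,-1],0],
    [[0,0,0],0],
    [[0,0,0],0],
  ],
)

```text
time_s: 14.82
ee_pos: [0.619, -0.0842, 0.0309]
ee_rot: [3.142, -0.002, 0.0]
wrist_force: [0.4, 0.8, -1.8]
finger_gap: 0.03
grasp_force: 25.0
```

Emit:
move_arm(
  plan=[
    [[0,0,-0.7],0],
    [[0,0,0],0],
    [[0,0,0],0],
  ],
)

```text
time_s: 15.07
ee_pos: [0.6191, -0.0842, 0.0305]
ee_rot: [3.142, -0.002, 0.001]
wrist_force: [-0.9, 0.9, 5.5]
finger_gap: 0.0297
grasp_force: 25.0
```

Emit:
move_arm(
  plan=[
    [[0,0,0],0],
    [[0,0,0],0],
    [[0,0,0],0],
    [[0,0,0],0],
    [[0,0,0],0],
    [[0,0,10],0],
    [[0,0,30],0],
    [[0,0,40],0],
    [[0,0,35],0],
    [[-14,-1,5],-2],
  ],
  fingers=1,
)

```text
time_s: 15.9
ee_pos: [0.6107, -0.0859, 0.1574]
ee_rot: [3.139, -0.056, 0.02]
wrist_force: [0.3, 0.5, -0.2]
finger_gap: 0.0877
grasp_force: 0.0
```

Emit:
move_arm(
  plan=[
    [[-32,-2,0],-5],
    [[-32,-2,0],-5],
    [[-32,-2,0],-5],
    [[-32,-2,0],-5],
    [[-32,-2,0],-5],
    [[0,0,0],0],
    [[0,0,0],0],
  ],
)

```text
time_s: 16.48
ee_pos: [0.444, -0.0953, 0.1507]
ee_rot: [-3.054, 0.736, -0.001]
wrist_force: [0.6, 0.6, 0.8]
finger_gap: 0.0877
grasp_force: 0.0
```

Run:
```python
from h import *
s=sense(); print(s["time_s"],s["ee_pos"],s["ee_rot"],2*np.degrees(np.arctan2(s["ee_rot"][1],s["ee_rot"][0])))
c=read_camera("wrist"); save(c,"w5")
for m in masks_of("wrist","camera")[:2]:
    p=np.argwhere(m["mask"])[:,::-1]; print(m["confidence"],p.mean(0),p.min(0),p.max(0),at(c,p.mean(0),.03))
    w=np.array([at(c,q,.042)[:2]*1000 for q in p],np.float32); print(cv2.minAreaRect(w))
for m in pinpoint("wrist","camera")[:2]: print(m["confidence"],at(c,np.array(m["point"])*[560,420],0))
```

```text
16.4833 [ 0.4439876  -0.09533968  0.15072253] [-3.05418461e+00  7.35776371e-01 -7.33855542e-04] 332.9102117013683
0.85 [279.77497666 207.42172425] [256 174] [304 241] [ 0.44497503 -0.09695935  0.03      ]
((446.5612487792969, -97.94407653808594), (44.33266067504883, 63.34613800048828), 62.97648239135742)
0.91 [ 0.44469868 -0.09453054  0.        ]
```

View pics/w5.png

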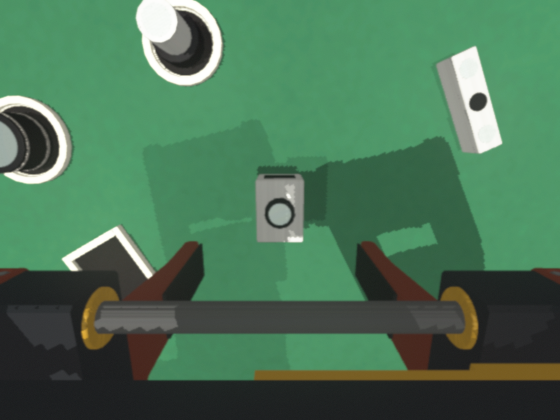

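The wrist view shows the camera box square to the fingers at (280,207), and the lens and eyepiece standing in their nests.

Emit:
move_arm(
  plan=[
    [[1,0,-38],0],
    [[0,0,-38],0],
    [[0,0,-28],0],
    [[0,0,-18],0],
    [[0,0,-11],0],
    [[0,0,-6],0],
    [[0,0,0],0],
    [[0,0,0],0],
  ],
)

```text
time_s: 17.3
ee_pos: [0.4468, -0.0954, 0.0114]
ee_rot: [-3.054, 0.735, -0.001]
wrist_force: [-0.0, 0.5, -0.3]
finger_gap: 0.0877
grasp_force: 0.0
```

Emit:
move_arm(
  plan=[
    [[0,0,0],0],
    [[0,0,0],0],
    [[0,0,0],0],
    [[0,0,0],0],
    [[0,0,0],0],
    [[0,0,0],0],
    [[0,0,0],0],
    [[0,0,0],0],
    [[0,0,0],0],
    [[0,0,0],0],
  ],
  fingers=0,
)

```text
time_s: 18.13
ee_pos: [0.4459, -0.0953, 0.0111]
ee_rot: [3.054, -0.736, -0.0]
wrist_force: [-1.7, -1.4, 4.3]
finger_gap: 0.0437
grasp_force: 25.0
```

Emit:
move_arm(
  plan=[
    [[0,0,15],0],
    [[0,0,28],0],
    [[0,0,22],0],
    [[1,30,0],4.9],
    [[2,36,0],4.9],
    [[2,36,0],4.9],
    [[2,36,0],4.9],
    [[1,36,0],4.9],
    [[1,24,0],4.9],
    [[0,0,0],0],
  ],
)

```text
time_s: 18.97
ee_pos: [0.4552, 0.1064, 0.0759]
ee_rot: [-3.14, -0.076, -0.001]
wrist_force: [-0.4, -0.1, -1.7]
finger_gap: 0.0438
grasp_force: 25.0
```

Emit:
move_arm(
  plan=[
    [[0,0,0],0],
    [[0,0,0],0],
  ],
)

```text
time_s: 19.13
ee_pos: [0.4544, 0.1025, 0.0756]
ee_rot: [3.141, 0.063, -0.002]
wrist_force: [0.2, -0.5, -2.6]
finger_gap: 0.044
grasp_force: 25.0
```

Run:
```python
from h import *
s=sense(); print(s["time_s"],s["ee_pos"],s["grasp_force"],s["wrist_force"],2*np.degrees(np.arctan2(s["ee_rot"][1],s["ee_rot"][0])))
c=read_camera("wrist"); save(c,"w6")
```

```text
19.1333 [0.45444329 0.10252185 0.07564537] 24.99959260225296 [ 0.21522845 -0.5478133  -2.59565329] 2.292736327397304
```

View pics/w6.png

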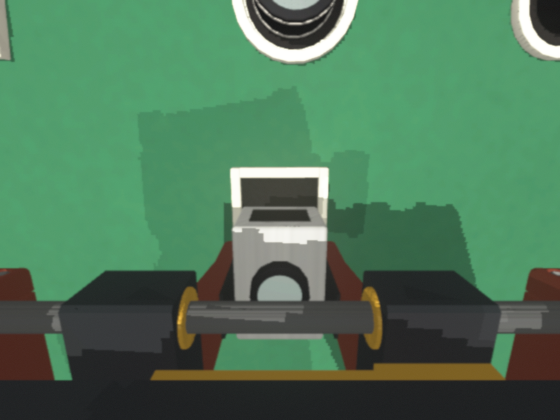

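The camera is square above its nest (rim at 231–328, box at 233–327). Lowering.

Emit:
move_arm(
  plan=[
    [[0,0,-22],0],
    [[0,0,-18],0],
    [[0,0,-10],0],
    [[0,0,-4],0],
    [[0,0,-2],0],
    [[0,0,-1],0],
    [[0,0,-1],0],
    [[0,0,0],0],
    [[0,0,0],0],
  ],
)

```text
time_s: 19.93
ee_pos: [0.4554, 0.1028, 0.0185]
ee_rot: [-3.141, -0.063, -0.002]
wrist_force: [-0.2, 0.3, -1.7]
finger_gap: 0.044
grasp_force: 25.0
```

Emit:
move_arm(
  plan=[
    [[0,0,-1],0],
    [[0,0,0],0],
    [[0,0,0],0],
  ],
)

```text
time_s: 20.18
ee_pos: [0.455, 0.1028, 0.0171]
ee_rot: [-3.141, -0.064, -0.0]
wrist_force: [0.3, -0.8, -2.2]
finger_gap: 0.0441
grasp_force: 25.0
```

Emit:
move_arm(
  plan=[
    [[0,0,-1],0],
    [[0,0,0],0],
    [[0,0,-0.7],0],
    [[0,0,0],0],
    [[0,0,0],0],
  ],
)

```text
time_s: 20.6
ee_pos: [0.4549, 0.1027, 0.0152]
ee_rot: [3.141, 0.064, -0.0]
wrist_force: [-0.0, 0.6, -2.3]
finger_gap: 0.0439
grasp_force: 25.0
```

Emit:
move_arm(
  plan=[
    [[0,0,-0.6],0],
    [[0,0,0],0],
    [[0,0,0],0],
  ],
)

```text
time_s: 20.85
ee_pos: [0.455, 0.1027, 0.0151]
ee_rot: [-3.141, -0.064, -0.0]
wrist_force: [-1.5, -0.4, 5.3]
finger_gap: 0.0437
grasp_force: 25.0
```

Emit:
move_arm(
  plan=[
    [[0,0,0],0],
    [[0,0,0],0],
    [[0,0,0],0],
    [[0,0,0],0],
    [[0,0,0],0],
    [[0,0,10],0],
    [[0,0,30],0],
    [[0,0,40],0],
    [[0,0,40],0],
    [[0,-30,15],0],
  ],
  fingers=1,
)

```text
time_s: 21.68
ee_pos: [0.4578, 0.0753, 0.1549]
ee_rot: [-3.139, -0.069, -0.012]
wrist_force: [1.4, -0.5, 0.9]
finger_gap: 0.0878
grasp_force: 0.0
```

Emit:
move_arm(
  plan=[
    [[0,-39,0],-0.5],
    [[0,-39,0],-0.5],
    [[0,-39,0],-0.5],
    [[0,-39,0],-0.5],
    [[0,-39,0],-0.5],
    [[0,-39,0],-0.5],
    [[-1,-39,0],-0.5],
    [[-1,-39,0],-0.5],
    [[-1,-36,0],-0.5],
    [[0,-21,0],0],
  ],
)

```text
time_s: 22.52
ee_pos: [0.4517, -0.2998, 0.1506]
ee_rot: [3.14, -0.064, 0.002]
wrist_force: [0.7, -0.2, -0.3]
finger_gap: 0.0878
grasp_force: 0.0
```

Emit:
move_arm(
  plan=[
    [[0,0,0],0],
    [[0,0,0],0],
    [[0,0,0],0],
  ],
)

```text
time_s: 22.77
ee_pos: [0.4515, -0.2953, 0.1498]
ee_rot: [-3.14, 0.06, 0.001]
wrist_force: [-0.6, 0.1, -0.1]
finger_gap: 0.0881
grasp_force: 0.0
```

Run:
```python
from h import *
s=sense(); print(s["time_s"],s["ee_pos"],2*np.degrees(np.arctan2(s["ee_rot"][1],s["ee_rot"][0])))
c=read_camera("wrist"); save(c,"w7")
for m in masks_of("wrist","cassette")[:2]:
    p=np.argwhere(m["mask"])[:,::-1]; print(m["confidence"],p.mean(0),p.min(0),p.max(0),at(c,p.mean(0),.02))
    w=np.array([at(c,q,.028)[:2]*1000 for q in p],np.float32); print(cv2.minAreaRect(w))
for m in pinpoint("wrist","cassette")[:2]: print(m["confidence"],at(c,np.array(m["point"])*[560,420],0))
c=read_camera("top"); p=proj(c,[.535,.05,.02]).astype(int); cv2.imwrite("pics/t7c.png",cv2.resize(c["pixels"][p[1]-65:p[1]+65,p[0]-100:p[0]+80,::-1],None,fx=4,fy=4))
```

```text
22.7667 [ 0.45147312 -0.29529855  0.14979612] 357.8121504641349
0.86 [280.51166181 204.81146744] [269 160] [292 252] [ 0.4532006  -0.29684423  0.02      ]
((452.0909423828125, -296.73284912109375), (22.092111587524414, 91.0843734741211), 87.37710571289062)
0.63 [30.19792388 27.66020761] [0 0] [63 56] [ 0.61688356 -0.08784998  0.02      ]
((613.9473876953125, -94.80589294433594), (51.54195785522461, 40.935367584228516), 74.63461303710938)
0.77 [ 0.45198508 -0.29938803  0.        ]
```

View pics/w7.png

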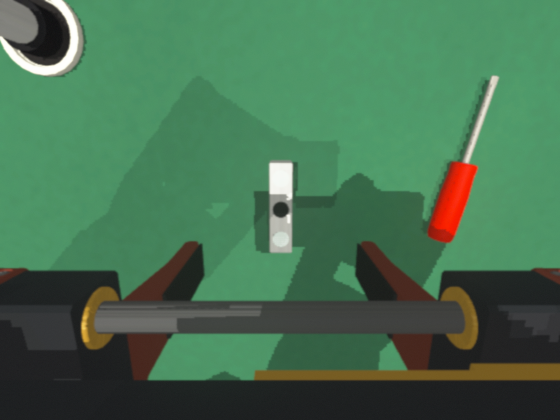

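View pics/t7c.png

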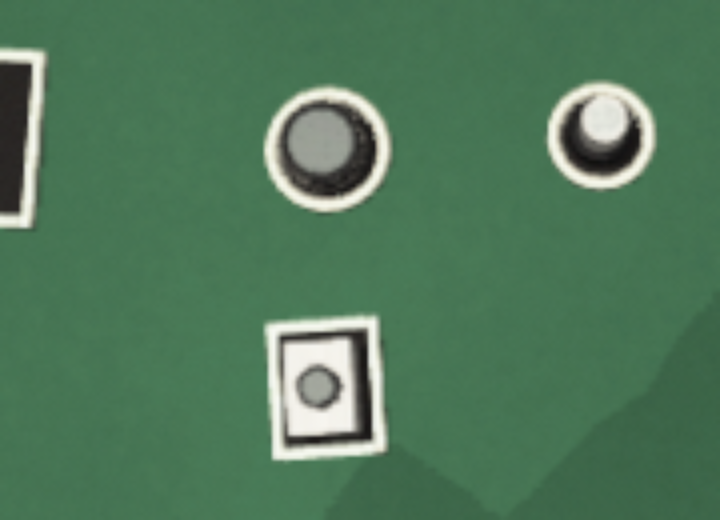

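The cassette lies at (281,205), square between the fingers with the screwdriver well clear; the top view shows the lens, eyepiece and camera seated inside their rims.

Emit:
move_arm(
  plan=[
    [[0,0,-38],0],
    [[0,0,-38],0],
    [[0,0,-28],0],
    [[0,0,-19],0],
    [[0,0,-12],0],
    [[0,0,-7],0],
    [[0,0,0],0],
    [[0,0,0],0],
    [[0,0,0],0],
  ],
)

```text
time_s: 23.72
ee_pos: [0.4528, -0.2967, 0.0089]
ee_rot: [3.14, -0.059, 0.003]
wrist_force: [0.6, 0.3, 0.1]
finger_gap: 0.0879
grasp_force: 0.0
```

Emit:
move_arm(
  plan=[
    [[0,0,0],0],
    [[0,0,0],0],
    [[0,0,0],0],
    [[0,0,0],0],
    [[0,0,0],0],
    [[0,0,0],0],
    [[0,0,0],0],
    [[0,0,0],0],
    [[0,0,0],0],
    [[0,0,0],0],
  ],
  fingers=0,
)

```text
time_s: 24.55
ee_pos: [0.4519, -0.2963, 0.0076]
ee_rot: [-3.141, 0.06, 0.0]
wrist_force: [0.9, 0.7, -0.7]
finger_gap: 0.0248
grasp_force: 0.0
```

Emit:
move_arm(
  plan=[
    [[0,0,0],0],
    [[0,0,0],0],
    [[0,0,0],0],
    [[0,0,0],0],
  ],
)

```text
time_s: 24.88
ee_pos: [0.4519, -0.2963, 0.0076]
ee_rot: [-3.141, 0.06, 0.0]
wrist_force: [0.3, -0.4, -2.2]
finger_gap: 0.0217
grasp_force: 25.0
```

Emit:
move_arm(
  plan=[
    [[0,0,15],0],
    [[0,0,30],0],
    [[0,0,35],0],
    [[0,0,20],0],
    [[8,28,0],-0.2],
    [[11,37,0],-0.2],
    [[11,38,0],-0.2],
    [[11,38,0],-0.2],
    [[11,38,0],-0.2],
    [[11,38,0],-0.2],
  ],
)

```text
time_s: 25.72
ee_pos: [0.515, -0.0775, 0.1077]
ee_rot: [-3.14, 0.094, 0.0]
wrist_force: [0.7, -0.1, 0.2]
finger_gap: 0.0222
grasp_force: 25.0
```

Emit:
move_arm(
  plan=[
    [[11,38,0],-0.2],
    [[11,38,0],-0.2],
    [[11,38,0],-0.2],
    [[11,38,0],-0.2],
    [[11,38,0],-0.2],
    [[11,38,0],0],
    [[11,38,0],0],
    [[11,38,0],0],
    [[11,38,0],0],
    [[11,38,0],0],
  ],
)

```text
time_s: 26.55
ee_pos: [0.6248, 0.3027, 0.1074]
ee_rot: [3.139, -0.12, -0.001]
wrist_force: [1.9, 1.2, -0.6]
finger_gap: 0.0219
grasp_force: 25.0
```

Emit:
move_arm(
  plan=[
    [[4,20,-20],0],
    [[0,0,-18],0],
    [[0,0,0],0],
    [[0,0,0],0],
    [[0,0,0],0],
  ],
)

```text
time_s: 26.97
ee_pos: [0.6289, 0.3201, 0.07]
ee_rot: [3.139, -0.121, -0.0]
wrist_force: [0.9, 0.0, -0.5]
finger_gap: 0.0219
grasp_force: 25.0
```

Run:
```python
from h import *
s=sense(); print(s["time_s"],s["ee_pos"],s["grasp_force"],s["wrist_force"],2*np.degrees(np.arctan2(s["ee_rot"][1],s["ee_rot"][0])))
c=read_camera("wrist"); save(c,"w8")
```

```text
26.9667 [0.62893989 0.32006022 0.07004972] 24.99977320432663 [ 0.92168199  0.00765363 -0.51759553] -4.417157323798799
```

View pics/w8.png

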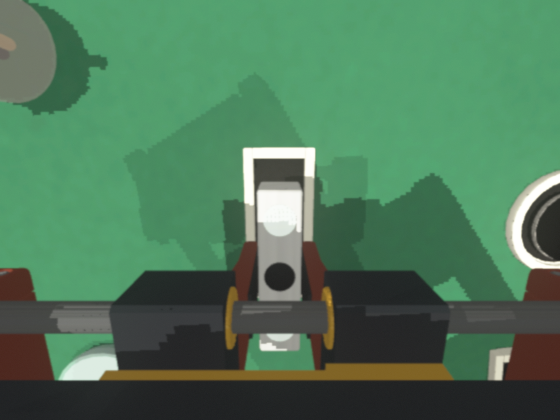

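The cassette is centred and parallel over its nest (rim 243–315, bar 258–302). Lowering.

Emit:
move_arm(
  plan=[
    [[0,0,-22],0],
    [[0,0,-18],0],
    [[0,0,-9],0],
    [[0,0,-4],0],
    [[0,0,-2],0],
    [[0,0,-1],0],
    [[0,0,-1],0],
    [[0,0,0],0],
    [[0,0,0],0],
  ],
)

```text
time_s: 27.77
ee_pos: [0.6294, 0.321, 0.0134]
ee_rot: [-3.139, 0.12, -0.001]
wrist_force: [-0.2, -0.2, -1.0]
finger_gap: 0.0214
grasp_force: 25.0
```

Emit:
move_arm(
  plan=[
    [[0,0,-0.8],0],
    [[0,0,0],0],
    [[0,0,0],0],
  ],
)

```text
time_s: 28.02
ee_pos: [0.629, 0.3208, 0.012]
ee_rot: [-3.139, 0.12, -0.0]
wrist_force: [-0.2, -0.5, -1.0]
finger_gap: 0.0219
grasp_force: 25.0
```

Emit:
move_arm(
  plan=[
    [[0,0,-0.7],0],
    [[0,0,0],0],
    [[0,0,0],0],
  ],
)

```text
time_s: 28.27
ee_pos: [0.6291, 0.3208, 0.0116]
ee_rot: [-3.139, 0.12, -0.0]
wrist_force: [-1.5, -0.6, 4.9]
finger_gap: 0.0216
grasp_force: 25.0
```

Emit:
move_arm(
  plan=[
    [[0,0,0],0],
    [[0,0,0],0],
    [[0,0,0],0],
    [[0,0,0],0],
    [[0,0,0],0],
    [[0,0,0],0],
    [[0,0,10],0],
    [[0,0,30],0],
    [[0,0,35],0],
    [[0,0,35],0],
  ],
  fingers=1,
)

```text
time_s: 29.1
ee_pos: [0.6284, 0.3205, 0.1223]
ee_rot: [3.139, -0.12, -0.002]
wrist_force: [0.3, 0.3, -0.1]
finger_gap: 0.0851
grasp_force: 0.0
```

Emit:
move_arm(
  plan=[
    [[0,0,40],0],
    [[-30,-20,20],0],
    [[-30,-20,0],0],
    [[-30,-20,0],0],
    [[-30,-20,0],0],
    [[0,0,0],0],
    [[0,0,0],0],
    [[0,0,0],0],
  ],
)

```text
time_s: 29.77
ee_pos: [0.5101, 0.2413, 0.1824]
ee_rot: [-3.138, 0.12, -0.004]
wrist_force: [0.2, 0.6, -0.2]
finger_gap: 0.0878
grasp_force: 0.0
```

Run:
```python
from h import *
s=sense(); print(s["time_s"],s["ee_pos"],s["finger_gap"])
c=read_camera("scene"); cv2.imwrite("pics/s9.png",cv2.resize(c["pixels"][160:290,80:480,::-1],None,fx=2,fy=2,interpolation=cv2.INTER_CUBIC))
w=read_camera("wrist"); save(w,"w9")
```

```text
29.7667 [0.51014053 0.24127443 0.1823707 ] 0.08783248178906765
```

View pics/s9.png

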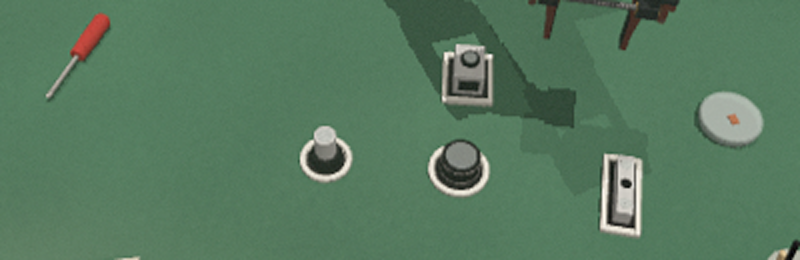

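View pics/w9.png

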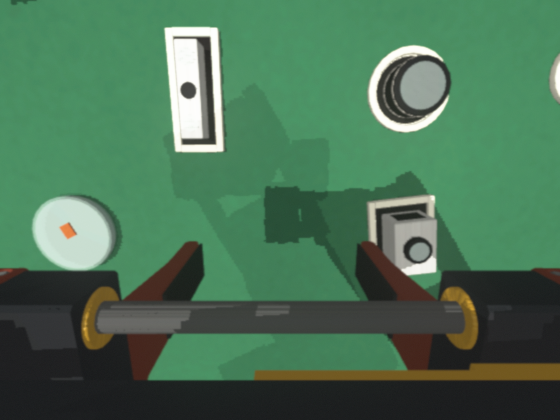

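All four stand upright inside their rims (scene crop: eyepiece (325,158), lens (460,165), camera (469,75), cassette (622,193)). The dish and screwdriver have not moved and the gripper is clear.

```bash
python3 -c "from workcell import finish_job; print(finish_job())"
```

```text
the job is handed in; nothing more can be done
None
```

The lens, eyepiece, camera and cassette each stand upright in their own nests and are released, with the screwdriver and dish untouched, and the job was handed in at about 30 s of the 102 s limit; the hand-in gave no verdict.

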